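# Load the cap-mat press

## Robot

A 7-joint arm with a two-finger parallel gripper is mounted at the origin on the work surface; the furniture and walls round the work are solid. World frame = base frame: x ahead of the robot, y to its left, z up, the work surface at z = 0. Lengths are in m, angles in rad, forces in N, time in s.
With the tool pointing down it reaches from about 0.425 to 0.925 m from the base axis. Payload 6.8 kg.
Tool frame: the origin (TCP) lies on the centre line of the jaws, within the pads' length; the fingertips stand bot.tip_reach ahead of it and the grasp point (between the pads) lies 3 mm ahead of it (bot.tip_reach is the distance from the TCP to the fingertips, in m); z points along the fingers, y is the line along which they close (so a half turn about z gives the same grasp; the last joint's range is limited). The gripper opens to 85 mm and grips with 20 to 120 N. Pads are 22 mm wide; open, the fingers measure 114 mm over their backs; the gripper's body (76 mm by 85 mm) begins 54 mm behind the grasp point. The pads swing forward as they close: fully open they stand 13 mm farther back than shut.
Start: joints at [-1.334, 0.477, 0.022, 1.555, -0.011, 1.109, -0.083], TCP at [0.228, 0.635, 0.253] pointing down, gripper open.
Joint ranges: [-2.96, 2.96], [-0.34, 2.1], [-1.41, 1.46], [0.24, 2.44], [-1.37, 4.51], [0.17, 1.92], [-2.96, 2.96]. Speed limits (rad/s): [2.39, 2.39, 3.14, 3.14, 3.14, 3.14, 3.14].

## Interface

Orientations are given as a unit quaternion [w, x, y, z].
In Python, from station import bot gives the robot as it stands.
- The arm moves only by the tool jog_arm, never from a script. Its argument "deltas" is a list of rows, each a list of 7 numbers: the shift along the world's x, y, z in m, then the turn, a rotation vector about the world's x, y, z in rad, then the opening, from 0 (shut) to 1 (fully open). In form: [[x, y, z, rx, ry, rz, grip], ...]. A call has 1 to 10 rows; each row shifts and turns the commanded pose from where the row before left it; what a row does not reach is not made up. A row lasts 1/10 s, in which the tool goes at most 50 mm and 8.59 degrees, less where a joint would pass 70% of its speed; a pose out of reach is approached as far as the arm can. A call with a gripper value outside its range is refused whole. The fingers move at their own pace and stop on an object; "newtons" is the grip in N (left out, the last holds). Time passes only in rows, so rows that do not move let the fingers close. It gives the time, the measured TCP pose, the force, the opening and the grip force at its end, in the units of the state.
- bot.get_obs(): the state, without advancing time (a new reading comes with each control period).
- bot.read_camera(name): name is "side" or "top" or "wrist"; returns a dict with "img" (400x640x3 uint8, red, green, blue), "K" (3x3 intrinsics, pixels), "eye" and "attitude" of the camera in the world. Camera axes: x right, y down, z forward; pixel columns grow to the right and rows downward; lengths in m; the calibration is good to about 2 mm. A picture is of the moment at which its call begins. There is no depth.
- bot.hand_in(): hands the job in; it is judged then, once.
The state is a dict: "t": time; "q": joint angles; "joint_vel": joint speeds; "joint_torque": joint torques, N m; "eef_pos": TCP position; "tool_rot": TCP orientation; "contact_force": force on the tool from outside, world axes, zero at the start; "torque": the same for the moment, N m; "gripper_width": opening from 0.0 (shut) to 1.0 (fully open); "grasp_force": force on a finger pad.
Only numpy, scipy, OpenCV 4.12 (cv2) and the standard library are available. Lean on these libraries where they do the work, as an engineer would, in place of code of your own. Each camera call takes 0.05 s, during which the arm holds its last target. There are 200 camera calls.

## Task

Load the cap-mat press. Push its counterweighted press arm up past its balance point with the fingertips, without gripping the bar on its handle, so that it stays raised by itself when you let go. Then push the white 96-hole rack along its lane, under the raised arm, until it is gently but fully home against the two stops at the back; slide it only, never lift or tip it, and leave the two bottles and the dish beside the press where they stand.

Things in the scene. Friction and masses are not known exactly. Their poses are not given: they have to be found in the camera images.
- press: Fixed grey bench press. Origin on the table under the centre of the rack's home place; x points along the lane from the loading end to the back, y left, z up. Bed plate 350 mm (x -205 to +145) x 170 mm, 12 mm thick. Lane 124 mm wide between rails 14 mm high above the bed, 9 mm thick, from x -182 to +43; outward-flared ends reach x -213.
- back_stops (a point): Point in the middle between the two back stops, on their faces: press x +42, y 0, z +30 mm. The stops are at y -40 and +40 mm, 26 mm wide, 38 mm high above the table.
- hinge (a point): Axis of the press arm, fixed on the press at x +80, y 0, z +130 mm; it runs along the press's y axis. Two hinge posts carry it, at press x 53 to 107, within y +-43 at the foot and +-31 above, up to z 149 mm.
- press_arm (a joint): Angle of the press arm about the hinge, rad. 0 = down on its rest stop, beam 0.10 rad nose-down; grows as the front rises; 1.50 = end stop, beam nearly upright. Below the balance point (about 0.8 rad) it falls back down; beyond it swings over to the end stop by itself, slowed by a damped hinge (0.25 N m s/rad). 1.5 to 4.5 N along the bar's arc lifts it, less as it rises.
- push_bar (a point): Centre of the round bar across the top of the arm's cranked handle, 161 mm from the hinge; 108 mm long along press y, 20 mm thick over the black sleeves (16 to 54 mm either side), 26 mm thick in the middle. Arm down: at press x -59, z +211 mm; hinge-to-bar line then 0.53 rad above level, so its arc starts up and back. The handle (15 mm rod) runs down and back to the beam.
- press_pad (a point): Centre of the underside of the press pad, 108 mm (y) x 76 mm (x), hung 52 mm under the beam, 80 mm from the hinge. Arm down: over the home place, about 70 mm above the table, so it bars the lane to the rack. A 64 mm steel counterweight on a stud above the hinge (to 105 mm over it) swings to the back as the arm rises.
- rack_mid (a point): White rack with 96 holes in its top, loose, 120 x 86 mm, 73 mm high, about 0.22 kg; the point is its centre, 36 mm above its underside. Own x along the 120 mm side, own z up. It stands on the bed in the lane, 120 mm side across it, 90 to 120 mm short of home; 2 mm play each side. Fully home: at press x = 0, y = 0 (z 48 mm).
- bottle: Bystander: clear bottle with blue screw cap, 47 mm diameter, 88 mm high; origin at the centre of its underside.
- vial: Bystander: small clear bottle with red screw cap, 36 mm diameter, 64 mm high; origin at the centre of its underside.
- dish: Bystander: flat round dish with lid, 60 mm diameter, 16 mm high; origin at the centre of its underside.
There are look-alikes about, which are no part of the job. What is shaped like the part that bears rack_mid but pink is not meant.

How it is judged:
By the outcome, as a careful person would: the job done as asked, in the order asked, and still so for the second after the job is handed in, with the robot touching nothing.
It also fails if it takes over 48 s, if anything falls off the work surface, if the arm or the gripper's body presses on something with over 40 N, if the wrist force passes 120 N, or if a joint passes its speed limit or range.

## Working session

There is one attempt and no reset: what is moved stays moved. The work goes in short steps, Python scripts to look and compute and a tool call to move; the robot and the scene stay as the last step left them, time stands still between calls to the robot, and variables do not carry over. Pictures are saved under pics/ and viewed, at most 10 in all, crops included, and the job is handed in when it is done.

Besides the shell and the picture viewer there is one more tool, called as name([rows], argument=value, ...), one row to a line, values as JSON. jog_arm: Moves the arm, as the interface text tells. Its arguments: {"type":"object","properties":{"deltas":{"type":"array"},"newtons":{"type":"number"}},"required":["deltas"]}

```bash
mkdir -p pics; cat > h.py <<'E'
import numpy as np, cv2, json
from station import bot
def snap(n,f):
    c=bot.read_camera(n); cv2.imwrite(f'pics/{f}.png',c['img'][:,:,::-1])
    return c
E
python3 - <<'E'
from h import *
for n in ('side','top'):
    c=snap(n,n+'0'); print(n,c['K'],c['eye'],c['attitude'])
print(bot.get_obs(),bot.tip_reach)
E
```

```text
side [[468.55820241   0.         326.06580362]
 [  0.         468.55820241 204.99792446]
 [  0.           0.           1.        ]] [ 0.66258015 -0.19851831  0.97712737] [-0.25437889  0.94987902  0.17400243 -0.05238682]
top [[441.24162327   0.         323.00225946]
 [  0.         441.24162327 201.61419956]
 [  0.           0.           1.        ]] [0.42745273 0.25798407 1.30098835] [-0.00800923  0.71217249 -0.70189435  0.00951409]
{'t': 0.1, 'q': array([-1.33410532,  0.47772607,  0.02236197,  1.55634199, -0.01153058,
        1.10927862, -0.08309915]), 'joint_vel': array([ 1.89810251e-03, -1.71181984e-03,  1.16803722e-03, -2.11413802e-03,
        7.83326995e-04,  9.60021213e-05,  3.32149130e-04]), 'joint_torque': array([ 4.56798618e-03, -5.97765326e+01,  1.61389131e+00, -2.81956351e+01,
        1.28733294e-02,  5.07062359e-03, -1.14539682e-05]), 'eef_pos': array([0.22799558, 0.63481104, 0.25242194]), 'tool_rot': array([-9.00826111e-05,  1.71547610e-01,  9.85175495e-01, -8.07967189e-04]), 'contact_force': array([ 0.4700735 ,  0.58623285, -0.13506304]), 'torque': array([ 0.0388889 , -0.00215229, -0.01238354]), 'grasp_force': 0.0, 'gripper_width': 1.0018712515461026} 0.022
```

View pics/side0.png

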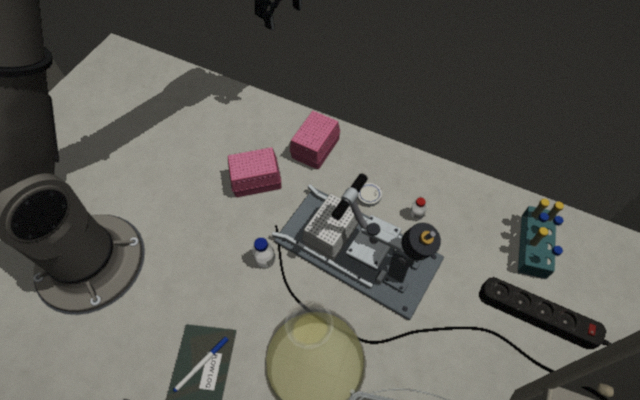

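View pics/top0.png

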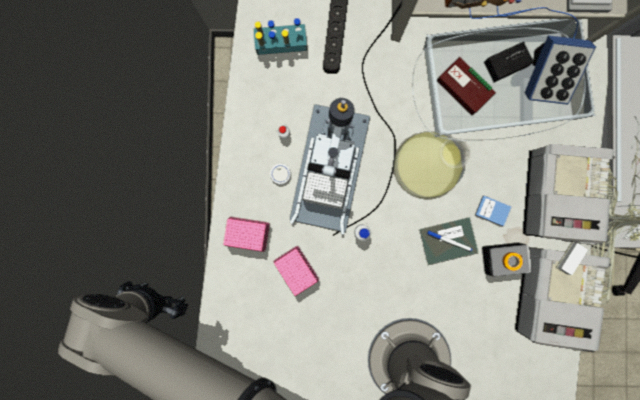

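The side view shows the press at about (360,250). In the top view it spans (292..370, 95..235), with its loading end toward the robot base and its back away from it. I'll enlarge both.

```bash
python3 - <<'E'
import cv2
a=cv2.imread('pics/top0.png')[90:240,260:400]; cv2.imwrite('pics/topc.png',cv2.resize(a,None,fx=4,fy=4,interpolation=cv2.INTER_CUBIC))
a=cv2.imread('pics/side0.png')[165:325,245:455]; cv2.imwrite('pics/sidec.png',cv2.resize(a,None,fx=3.75,fy=3.75,interpolation=cv2.INTER_CUBIC))
E
```

```text
(no output)
```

View pics/topc.png

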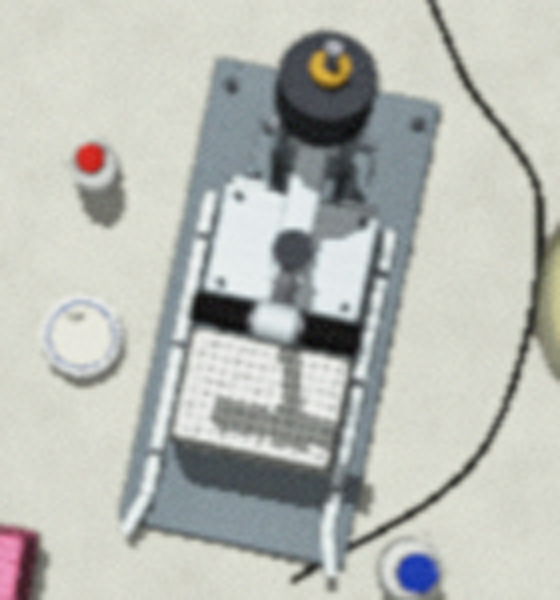

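View pics/sidec.png

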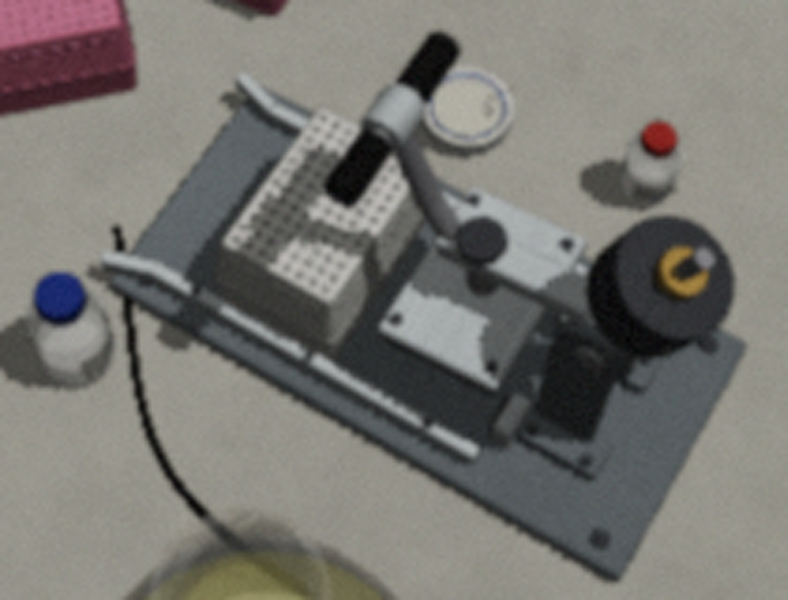

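The top crop shows the bed corners at (218,57), (440,102), (343,570) and (120,515), the bar centre at (276,322), and the rack's top-front corners at (175,437) and (330,467). In the side crop the bed's back corners are at (745,343) and (615,580), the bar centre is at (392,113), and the rack top corners are at (225,240) and (330,300). The bystanders are red (90,158), dish (82,337) and blue (417,573). Next I'll fit the pose.

```bash
cat >> h.py <<'E'
from scipy.spatial.transform import Rotation as R
from scipy.optimize import least_squares
def cam(K,eye,q): return np.array(K),np.array(eye),R.from_quat(np.roll(q,-1)).as_matrix()
TOP=cam([[441.2416,0,323.0023],[0,441.2416,201.6142],[0,0,1]],[0.42745273,0.25798407,1.30098835],[-0.00800923,0.71217249,-0.70189435,0.00951409])
SIDE=cam([[468.5582,0,326.0658],[0,468.5582,204.9979],[0,0,1]],[0.66258015,-0.19851831,0.97712737],[-0.25437889,0.94987902,0.17400243,-0.05238682])
def proj(C,P):
    p=(np.atleast_2d(P)-C[1])@C[2]@C[0].T; return p[:,:2]/p[:,2:]
def ray(C,uv,z):
    d=C[2]@np.linalg.solve(C[0],[uv[0],uv[1],1]); return C[1]+d*(z-C[1][2])/d[2]
tc=lambda u,v:((u+.5)/4-.5+260,(v+.5)/4-.5+90)
sc=lambda u,v:((u+.5)/3.75-.5+245,(v+.5)/3.75-.5+165)
E
python3 - <<'E'
from h import *
F=[(TOP,tc(218,57),(.145,.085,.012)),(TOP,tc(440,102),(.145,-.085,.012)),(TOP,tc(343,570),(-.205,-.085,.012)),(TOP,tc(120,515),(-.205,.085,.012)),
(TOP,tc(276,322),(-.059,0,.211)),(SIDE,sc(745,343),(.145,.085,.012)),(SIDE,sc(615,580),(.145,-.085,.012)),(SIDE,sc(392,113),(-.059,0,.211))]
RK=[(TOP,tc(175,437),(-.043,.06,.085)),(TOP,tc(330,467),(-.043,-.06,.085)),(SIDE,sc(225,240),(-.043,-.06,.085)),(SIDE,sc(330,300),(.043,-.06,.085))]
def T(p,P): c,s=np.cos(p[2]),np.sin(p[2]); return np.array([p[0]+c*P[0]-s*P[1],p[1]+s*P[0]+c*P[1],P[2]])
def res(p): return np.concatenate([proj(C,T(p,P))[0]-uv for C,uv,P in F]+[proj(C,T(p,np.add(P,(p[3],0,0))))[0]-uv for C,uv,P in RK])
s=least_squares(res,[.7,.3,-.2,-.1],loss='soft_l1'); print(s.x,res(s.x).reshape(-1,2).round(1).tolist())
p=s.x
for n,P in dict(bar=(-.059,0,.211),rack=(p[3],0,.048),hinge=(.08,0,.13),stops=(.042,0,.03),entry=(-.213,0,.05)).items(): print(n,T(p,P).round(4))
c,si=np.cos(p[2]),np.sin(p[2])
for n,uv,z in (('blue',tc(417,573),.088),('red',tc(90,158),.064),('dish',tc(82,337),.016)):
    w=ray(TOP,uv,z); d=w-[p[0],p[1],0]; print(n,w.round(3),'press',(c*d[0]+si*d[1]).round(3),(-si*d[0]+c*d[1]).round(3))
q=bot.get_obs()['tool_rot']; print(R.from_quat(np.roll(q,-1)).as_matrix().round(3))
E
```

```text
[ 0.58835577  0.23425062 -0.19826964 -0.09593364] [[-1.1, -0.3], [-0.0, 0.6], [-0.8, 0.2], [-2.0, 1.7], [-1.1, 0.8], [1.0, 0.3], [0.6, 0.9], [-0.1, 1.9], [-3.9, 0.1], [-0.0, 1.8], [-4.1, 2.0], [2.2, 5.5]]
bar [0.5305 0.2459 0.211 ]
rack [0.4943 0.2531 0.048 ]
hinge [0.6668 0.2185 0.13  ]
stops [0.6295 0.226  0.03  ]
entry [0.3795 0.2762 0.05  ]
blue [0.373 0.142 0.088] press -0.193 -0.133
red [0.661 0.374 0.064] press 0.043 0.151
dish [0.538 0.382 0.016] press -0.078 0.135
[[-0.941  0.338 -0.   ]
 [ 0.338  0.941 -0.002]
 [-0.    -0.002 -1.   ]]
```

jog_arm([
  [0.02, -0.02, 0.01, 0, 0, 0.073, 0],
  [0.025, -0.034, 0.01, 0, 0, 0.073, 0],
  [0.025, -0.036, 0, -0.029, -0.142, 0, 0],
  [0.025, -0.036, 0, -0.029, -0.142, 0, 0],
  [0.025, -0.036, 0, -0.029, -0.142, 0, 0],
  [0.025, -0.036, 0, 0, 0, 0, 0],
  [0.025, -0.036, 0, 0, 0, 0, 0],
  [0.025, -0.036, 0, 0, 0, 0, 0],
  [0.025, -0.036, 0, 0, 0, 0, 0],
  [0.025, -0.036, 0, 0, 0, 0, 0],
])

```text
t: 1.1
eef_pos: [0.4737, 0.2915, 0.2731]
tool_rot: [0.214, 0.097, 0.972, -0.022]
contact_force: [0.5, 1.1, 0.3]
gripper_width: -0.003
grasp_force: 0.0
```

```bash
cat >> h.py <<'E'
p=np.array([.5884,.2343]); c,s_=np.cos(-.1983),np.sin(-.1983); PR=np.array([[c,-s_,0],[s_,c,0],[0,0,1]])
def st():
    o=bot.get_obs(); M=R.from_quat(np.roll(o['tool_rot'],-1)).as_matrix()
    print('t',o['t'],'world',o['eef_pos'].round(4),'press',(PR.T@(o['eef_pos']-[*p,0])).round(4),'\naxes in press (cols)\n',(PR.T@M).round(3),'\nq',o['q'].round(2),'F press',(PR.T@o['contact_force']).round(1),'w',o['gripper_width'])
E
python3 -c "
from h import *
st()"
```

```text
t 1.1 world [0.4737 0.2915 0.2731] press [-0.1237  0.0335  0.2731] 
axes in press (cols)
 [[-0.907  0.001  0.421]
 [-0.     1.    -0.001]
 [-0.421 -0.001 -0.907]] 
q [-1.11  0.15  0.27  2.05  0.48  0.79  0.2 ] F press [0.3 1.2 0.3] w -0.002686188176815144
```

jog_arm([
  [0, 0, -0.035, 0, 0, 0, 0],
  [0, 0, -0.035, 0, 0, 0, 0],
  [0, 0, 0, 0, 0, 0, 0],
])

```text
t: 1.4
eef_pos: [0.4711, 0.2908, 0.1993]
tool_rot: [0.212, 0.096, 0.972, -0.026]
contact_force: [-0.3, -0.9, -1.8]
gripper_width: -0.0
grasp_force: 0.0
```

```bash
python3 - <<'E'
from h import *
st()
a=snap('side','s1')['img'][130:290,240:450,::-1]; b=snap('top','t1')['img'][110:270,250:400,::-1]
f=lambda i:cv2.resize(i,None,fx=2.2,fy=2.2,interpolation=cv2.INTER_CUBIC)
cv2.imwrite('pics/c1.png',np.hstack([f(a),f(b)]))
E
```

```text
t 1.4 world [0.4711 0.2908 0.1993] press [-0.1261  0.0322  0.1993] 
axes in press (cols)
 [[-0.908  0.001  0.418]
 [-0.002  1.    -0.008]
 [-0.418 -0.009 -0.908]] 
q [-1.12  0.25  0.28  2.13  0.54  0.63  0.1 ] F press [-0.1 -0.9 -1.8] w -0.00022786418634901403
```

View pics/c1.png

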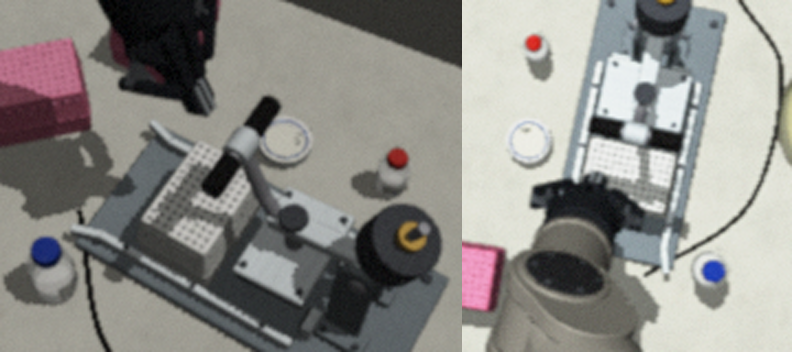

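jog_arm([
  [0.0145, -0.002, 0, 0, 0, 0, 0],
  [0.0145, -0.002, 0, 0, 0, 0, 0],
  [0.0145, -0.003, 0, 0, 0, 0, 0],
  [0.009, -0.0018, 0.0135, 0, 0, 0, 0],
  [0.01, -0.002, 0.0125, 0, 0, 0, 0],
  [0.011, -0.0022, 0.0115, 0, 0, 0, 0],
  [0.012, -0.0024, 0.0105, 0, 0, 0, 0],
  [0.013, -0.0026, 0.009, 0, 0, 0, 0],
  [0.014, -0.0028, 0.0075, 0, 0, 0, 0],
  [0.0145, -0.0029, 0.006, 0, 0, 0, 0],
])

```text
t: 2.5
eef_pos: [0.6004, 0.2711, 0.2767]
tool_rot: [0.215, 0.096, 0.972, -0.02]
contact_force: [-2.4, 1.2, 0.4]
gripper_width: -0.003
grasp_force: 1.0
```

```bash
python3 -c "
from h import *
st()"
```

```text
t 2.5 world [0.6004 0.2711 0.2767] press [0.0045 0.0385 0.2767] 
axes in press (cols)
 [[-0.907 -0.001  0.422]
 [-0.     1.     0.002]
 [-0.422  0.002 -0.907]] 
q [-0.89  0.29  0.27  1.86  0.36  0.73  0.49] F press [-2.5  0.7  0.4] w -0.0026610949163752597
```

jog_arm([
  [0.015, -0.003, 0.0045, 0, 0, 0, 0],
  [0.0155, -0.003, 0.003, 0, 0, 0, 0],
  [0.0155, -0.003, 0.0015, 0, 0, 0, 0],
  [0.0155, -0.003, 0, 0, 0, 0, 0],
  [0, 0, 0, 0, 0, 0, 0],
])

```text
t: 3.0
eef_pos: [0.6636, 0.2571, 0.2855]
tool_rot: [0.216, 0.098, 0.971, -0.021]
contact_force: [-0.1, -0.4, -0.3]
gripper_width: -0.004
grasp_force: 0.0
```

```bash
python3 -c "
from h import *
st()"
```

```text
t 3.0 world [0.6636 0.2571 0.2855] press [0.0692 0.0372 0.2855] 
axes in press (cols)
 [[-0.906  0.002  0.424]
 [ 0.002  1.    -0.   ]
 [-0.424  0.001 -0.906]] 
q [-0.79  0.37  0.27  1.74  0.3   0.75  0.62] F press [-0.  -0.4 -0.3] w -0.003966860269345557
```

jog_arm([
  [-0.033, 0.0065, 0.01, 0, 0, 0, 0],
  [-0.033, 0.0065, 0, 0, 0, 0, 0],
  [-0.033, 0.0065, 0, 0, 0, 0, 0],
  [-0.033, 0.0065, 0, 0, 0, 0, 0],
  [-0.033, -0.001, 0, 0, 0, 0, 0],
  [-0.033, -0.003, 0, 0, 0, 0, 0],
  [-0.034, -0.003, 0, 0, 0, 0, 0],
  [-0.034, -0.003, 0, 0, 0, 0, 0],
  [0, 0, 0, 0, 0, 0, 0],
])

```text
t: 3.9
eef_pos: [0.3918, 0.2741, 0.2936]
tool_rot: [0.214, 0.095, 0.972, -0.021]
contact_force: [0.3, -0.1, 0.1]
gripper_width: -0.003
grasp_force: 0.0
```

```bash
python3 - <<'E'
from h import *
st()
a=snap('side','s2')['img'][130:320,230:450,::-1]; b=snap('top','t2')['img'][80:270,250:400,::-1]
f=lambda i:cv2.resize(i,None,fx=2.1,fy=2.1,interpolation=cv2.INTER_CUBIC)
cv2.imwrite('pics/c2.png',np.hstack([f(a),f(b)]))
E
```

```text
t 3.9 world [0.3918 0.2741 0.2936] press [-0.2006  0.0003  0.2936] 
axes in press (cols)
 [[-0.907 -0.004  0.421]
 [-0.004  1.     0.002]
 [-0.421  0.    -0.907]] 
q [-1.16 -0.01  0.16  2.16  0.53  0.89  0.06] F press [ 0.3 -0.   0.1] w -0.0029478649445615073
```

View pics/c2.png

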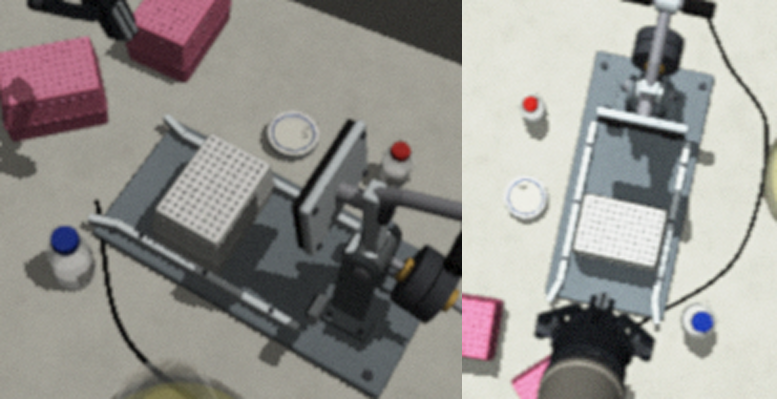

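The arm is raised and holding by itself. The rack's front top edge is centred at crop (616,256). A pink rack at top0 (295,271) is close to where the hand will descend, so I'm checking clearance.

```bash
python3 - <<'E'
from h import *
t2=lambda u,v:((u-462)/2.1+250,v/2.1+80)
P=lambda w:(PR.T@(w-[*p,0])).round(3)[:2]
for n,(u,v) in dict(fl=(575,247),fr=(657,265),bl=(583,195),br=(667,210)).items(): print(n,P(ray(TOP,t2(u,v),.085)))
s2=lambda u,v:(u/2.1+230,v/2.1+130)
for n,(u,v) in dict(fr=(157,202),br=(218,248),bl=(272,170),fl=(212,137)).items(): print('s',n,P(ray(SIDE,s2(u,v),.085)))
for n,uv in dict(pink1a=(294,247),pink1b=(274,265),c=(318,280),d=(298,298),pink2a=(268,222),pink2b=(266,250)).items(): print(n,P(ray(TOP,uv,.073)))
E
```

```text
fl [-0.133  0.049]
fr [-0.133 -0.061]
bl [-0.064  0.053]
br [-0.06  -0.059]
s fr [-0.137 -0.046]
s br [-0.057 -0.057]
s bl [-0.057  0.048]
s fl [-0.131  0.049]
pink1a [-0.272  0.047]
pink1b [-0.333  0.091]
c [-0.347 -0.037]
d [-0.408  0.006]
pink2a [-0.22   0.133]
pink2b [-0.297  0.121]
```

jog_arm([
  [0.015, -0.003, -0.03, 0, 0, 0, 0],
  [0, 0, -0.04, 0, 0, 0, 0],
  [0, 0, -0.04, 0, 0, 0, 0],
  [0, 0, -0.04, 0, 0, 0, 0],
  [0, 0, -0.035, 0, 0, 0, 0],
  [0, 0, -0.02, 0, 0, 0, 0],
  [0, 0, -0.015, 0, 0, 0, 0],
  [0, 0, -0.005, 0, 0, 0, 0],
  [0, 0, 0, 0, 0, 0, 0],
])

```text
t: 4.9
eef_pos: [0.4114, 0.2707, 0.0677]
tool_rot: [0.215, 0.097, 0.972, -0.022]
contact_force: [-0.5, 0.1, -0.1]
gripper_width: 0.001
grasp_force: 0.0
```

```bash
python3 -c "
from h import *
st()"
```

```text
t 4.9 world [0.4114 0.2707 0.0677] press [-0.1807  0.0008  0.0677] 
axes in press (cols)
 [[-0.907  0.001  0.422]
 [-0.     1.    -0.002]
 [-0.422 -0.002 -0.907]] 
q [-1.23  0.45  0.33  2.34  0.94  0.32 -0.47] F press [-0.5 -0.  -0.1] w 0.0008391513273548512
```

jog_arm([
  [0.0098, -0.002, 0, 0, 0, 0, 0],
  [0.0098, -0.002, 0, 0, 0, 0, 0],
  [0.0098, -0.002, 0, 0, 0, 0, 0],
  [0.0078, -0.0016, 0, 0, 0, 0, 0],
  [0.0078, -0.0016, 0, 0, 0, 0, 0],
  [0.0078, -0.0016, 0, 0, 0, 0, 0],
  [0.0078, -0.0016, 0, 0, 0, 0, 0],
  [0.0078, -0.0016, 0, 0, 0, 0, 0],
  [0.0078, -0.0016, 0, 0, 0, 0, 0],
  [0.0078, -0.0016, 0, 0, 0, 0, 0],
])

```text
t: 5.9
eef_pos: [0.4952, 0.2533, 0.0678]
tool_rot: [0.215, 0.097, 0.972, -0.022]
contact_force: [-2.6, 1.2, 3.1]
gripper_width: 0.001
grasp_force: 1.8
```

```bash
python3 -c "
from h import *
st()"
```

```text
t 5.9 world [0.4952 0.2533 0.0678] press [-0.0951  0.0002  0.0678] 
axes in press (cols)
 [[-0.907  0.001  0.421]
 [ 0.     1.    -0.001]
 [-0.421 -0.001 -0.907]] 
q [-1.01  0.5   0.27  2.22  0.88  0.3  -0.24] F press [-2.7  0.7  3.1] w 0.0005525266719204191
```

jog_arm([
  [0.0049, -0.001, 0, 0, 0, 0, 0],
  [0.0049, -0.001, 0, 0, 0, 0, 0],
  [0.0049, -0.001, 0, 0, 0, 0, 0],
  [0.0039, -0.0008, 0, 0, 0, 0, 0],
  [0.002, -0.0004, 0, 0, 0, 0, 0],
  [0.002, -0.0004, 0, 0, 0, 0, 0],
])

```text
t: 6.5
eef_pos: [0.5173, 0.2487, 0.0677]
tool_rot: [0.214, 0.097, 0.972, -0.022]
contact_force: [-2.6, 1.0, 2.9]
gripper_width: -0.002
grasp_force: 1.6
```

jog_arm([
  [0.002, -0.0004, 0, 0, 0, 0, 0],
  [0.001, -0.0002, 0, 0, 0, 0, 0],
  [0.001, -0.0002, 0, 0, 0, 0, 0],
])

```text
t: 6.8
eef_pos: [0.5213, 0.248, 0.0678]
tool_rot: [0.215, 0.097, 0.972, -0.022]
contact_force: [-2.6, 0.3, 1.6]
gripper_width: 0.005
grasp_force: 1.3
```

jog_arm([
  [0.001, -0.0002, 0, 0, 0, 0, 0],
  [0.001, -0.0002, 0, 0, 0, 0, 0],
  [0.001, -0.0002, 0, 0, 0, 0, 0],
])

```text
t: 7.1
eef_pos: [0.5243, 0.2474, 0.0678]
tool_rot: [0.215, 0.097, 0.972, -0.022]
contact_force: [-2.4, 0.7, 0.9]
gripper_width: -0.001
grasp_force: 1.1
```

jog_arm([
  [0.001, -0.0002, 0, 0, 0, 0, 0],
  [0.001, -0.0002, 0, 0, 0, 0, 0],
])

```text
t: 7.3
eef_pos: [0.5263, 0.247, 0.0678]
tool_rot: [0.215, 0.097, 0.972, -0.022]
contact_force: [-1.2, 1.0, 1.6]
gripper_width: 0.005
grasp_force: 1.1
```

jog_arm([
  [0.001, -0.0002, 0, 0, 0, 0, 0],
])

```text
t: 7.4
eef_pos: [0.5273, 0.2468, 0.0678]
tool_rot: [0.215, 0.097, 0.972, -0.022]
contact_force: [-1.6, -0.3, 1.8]
gripper_width: 0.002
grasp_force: 1.1
```

jog_arm([
  [0.001, -0.0002, 0, 0, 0, 0, 0],
])

```text
t: 7.5
eef_pos: [0.5283, 0.2466, 0.0678]
tool_rot: [0.215, 0.097, 0.972, -0.022]
contact_force: [-1.7, 0.4, 1.9]
gripper_width: 0.002
grasp_force: 1.1
```

jog_arm([
  [0.001, -0.0002, 0, 0, 0, 0, 0],
  [0.001, -0.0002, 0, 0, 0, 0, 0],
])

```text
t: 7.7
eef_pos: [0.5298, 0.2462, 0.0677]
tool_rot: [0.214, 0.097, 0.972, -0.022]
contact_force: [-10.0, 0.7, 8.2]
gripper_width: 0.006
grasp_force: 5.2
```

jog_arm([
  [0.001, -0.0002, 0, 0, 0, 0, 0],
])

```text
t: 7.8
eef_pos: [0.53, 0.2462, 0.0676]
tool_rot: [0.214, 0.097, 0.972, -0.022]
contact_force: [-14.8, 0.7, 13.8]
gripper_width: 0.003
grasp_force: 8.4
```

jog_arm([
  [0.001, -0.0002, 0, 0, 0, 0, 0],
])

```text
t: 7.9
eef_pos: [0.5301, 0.2462, 0.0675]
tool_rot: [0.213, 0.096, 0.972, -0.022]
contact_force: [-20.9, 0.8, 19.5]
gripper_width: -0.001
grasp_force: 11.6
```

It's home: the force climbs with no further travel. Backing off now.

jog_arm([
  [-0.004, 0.0008, 0, 0, 0, 0, 0],
  [-0.02, 0.004, 0, 0, 0, 0, 0],
  [-0.03, 0.006, 0, 0, 0, 0, 0],
  [-0.03, 0.006, 0.02, 0, 0, 0, 0],
  [-0.02, 0.004, 0.04, 0, 0, 0, 0],
  [-0.01, 0.002, 0.04, 0, 0, 0, 0],
  [0, 0, 0.045, 0, 0, 0, 0],
  [0, 0, 0.045, 0, 0, 0, 0],
  [0, 0, 0, 0, 0, 0, 0],
])

```text
t: 8.8
eef_pos: [0.4207, 0.2708, 0.2641]
tool_rot: [0.217, 0.098, 0.971, -0.017]
contact_force: [0.2, -0.4, 0.1]
gripper_width: -0.002
grasp_force: 0.0
```

```bash
python3 - <<'E'
from h import *
st()
a=snap('side','s3')['img'][150:310,250:440,::-1]; b=snap('top','t3')['img'][90:250,260:390,::-1]
f=lambda i:cv2.resize(i,None,fx=2.5,fy=2.5,interpolation=cv2.INTER_CUBIC)
cv2.imwrite('pics/c3.png',np.hstack([f(a),f(b)]))
E
```

```text
t 8.8 world [0.4207 0.2708 0.2641] press [-0.1716  0.0028  0.2641] 
axes in press (cols)
 [[-0.905  0.001  0.425]
 [ 0.005  1.     0.008]
 [-0.425  0.01  -0.905]] 
q [-1.06  0.06  0.13  2.17  0.55  0.79  0.07] F press [ 0.3 -0.4  0.1] w -0.002029595076727783
```

View pics/c3.png

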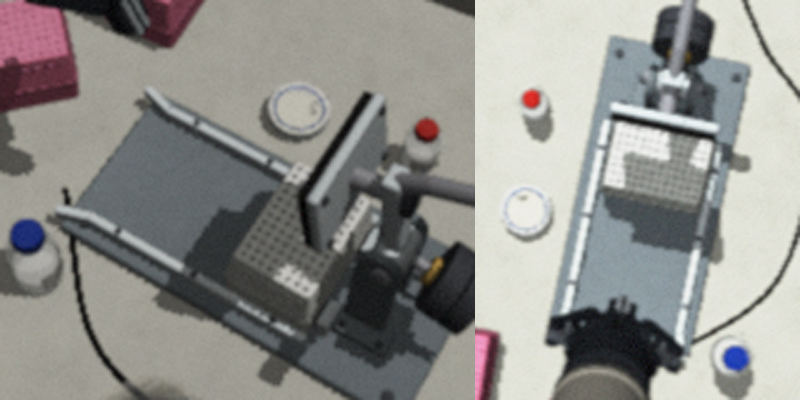

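The rack sits square under the raised arm. Its front top edge is at crop (600,190)–(708,210), and the bottles and dish haven't moved. I'll do a quick numeric check, then hand in.

```bash
python3 - <<'E'
from h import *
x=[(PR.T@(ray(TOP,((u-475)/2.5+260,v/2.5+90),.085)-[*p,0]))[0] for u,v in((600,190),(708,210))]
print(x)
if max(abs(np.array(x)+.041))<.006: print(bot.hand_in())
E
```

```text
[np.float64(-0.0438333062399967), np.float64(-0.040250615597299075)]
the job is handed in; nothing more can be done
None
```

The job is handed in: the press arm stays raised by itself, the rack is home against both stops (last push about 20 N on the wrist sensor), and the bottles and dish look unmoved in the camera views.

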